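Make a mirror-mosaic place ready for the next class

ROBOT

A 6-joint arm with a two-finger parallel gripper is mounted at the origin on the work surface. World frame = base frame: x ahead of the robot, y to its left, z up, the work surface at z = 0. Lengths are in mm, angles in rad, forces in N, time in s.
With the tool pointing down it reaches from about 200 to 875 mm from the base axis. Payload 3.4 kg.
Tool frame: the origin (TCP) lies midway between the tips of the shut fingers; the grasp point (between the pads) lies arm.tcp_to_grasp behind it (arm.tcp_to_grasp is the distance from the TCP to the grasp point, in mm); z points along the fingers, x is the direction in which the jaws open and shut, and the axes are right-handed (so a half turn about z gives the same grasp; the last joint's range is limited). The gripper opens to 94 mm and grips with 3 to 60 N. Pads are 16 mm wide; open, the fingers measure 119 mm over their backs; the gripper's body (75 mm by 177 mm) begins 78 mm behind the grasp point.
Start: joints at [-0.121, 0.276, 1.505, -0, 1.361, -0.121], TCP at [575.035, -0.01, 205.493] pointing down, gripper open.
Joint ranges: [-2.89, 2.89], [-0.75, 2.08], [0.22, 2.7], [-1.18, 4.32], [0.11, 2.71], [-2.7, 2.7]. Speed limits (rad/s): [2.57, 2.57, 3.14, 3.14, 3.14, 3.14].

INTERFACE

Orientations are given as a unit quaternion [x, y, z, w].
In Python, from bench import arm gives the robot as it stands. The module is installed in compiled form; this text tells all that it offers. Calls block until the motion is done:
- arm.move_ptp(position, orientation): joint-space move of the TCP to a pose.
- arm.move_l(position, rotation=None, max_speed=150): straight line of the TCP; rotation=None keeps the orientation; max_speed is the mean speed in mm/s.
- arm.movej(angles): joint-space move.
- arm.move_gripper(opening, effort=None): finger opening in mm; effort is the grip in N (None keeps the last); returns when the fingers have stopped.
- arm.dwell(seconds).
- arm.solve_ik(position, orientation): joint angles nearest the present ones, or None.
- arm.observe(): the state.
- arm.get_image(name): name is "scene" or "side" or "wrist"; returns (picture, depth): 400x640x3 uint8, red, green, blue; 400x640 float32, mm along the optical axis (not along the pixel's ray), 0 where there is no reading.
- arm.get_calibration(name): a dict with "fx", "fy", "cx", "cy" (pixels), "k1" (the pictures are not rectified: a ray, as slopes to the right and down, at radius r is drawn at 1 + k1 r^2 times it, then the intrinsics apply), "R" (3x3) and "t" (3): a world point X has camera coordinates R X + t. Camera axes: x right, y down, z forward; pixel columns grow to the right and rows downward; lengths in mm; the calibration is good to about 2 mm. A picture is of the moment at which its call begins: read the wrist's pose just before it. get_calibration takes no time and is no camera call; for the wrist camera it gives the pose at the moment of the call.
A pose or a line that the arm cannot do raises arm.MotionError and nothing moves.
- arm.finish_job(): hands the job in, once; it reports no verdict.
The state is a dict: "time_s": time; "joints": joint angles; "qvel": joint speeds; "effort": joint torques, N m; "eef_pos": TCP position; "tool_rot": TCP orientation; "contact_force": force on the tool from outside, world axes, zero at the start; "torque": the same for the moment, N m; "width": finger opening in mm.
Only numpy, scipy, OpenCV 4.12 (cv2) and the standard library are available. Lean on these libraries where they do the work, as an engineer would, in place of code of your own. Each camera call takes 0.05 s, during which the arm holds its last target.

TASK

Make this mosaic place ready for the next pupil: count exactly four round mirrors and exactly two square ones into the dish on the board (the spare ones stay out), close every paint pot with the lid that fits it, level and fully down, and press the brush by the middle of its handle down into the board's brush clips, past the spring jaw, until it lies home in both. Leave the glue bottle and the ink jar alone.

Things in the scene. Friction and masses are not known exactly. Their poses are not given: they have to be found in the camera images.
- board: plywood mosaic board, 200 (own x) by 150 (own y) by 6 mm, fixed to the table; origin under its centre, z up. It carries a round yellow plastic saucer on its far half and, along its near (-x) edge, a brush holder of two grey plastic fork clips 70 mm apart
- dish (a point): centre of the inside floor of the saucer, 10 mm above the table: a plain round dish, 56 mm inner radius at the top, 53 mm at the floor; its rim is 14 mm above this floor point (24 mm above the table), wall 3 mm
- clip_seat (a point): brush holder, axes as the board's: the middle of the handle's axis belongs at this point, 24 mm above the table, handle level along the board's y (either end first). Two fork clips stand at y +35 and -35 mm, each 14 mm wide along y, open upward, 14 mm slot, flared mouths, tops 21 mm above this point; plain fork at -35 mm, sprung jaw clip at +35 mm; free space for fingers between them
- jaw (a joint): hinge angle of the sprung black jaw on the near (-x) side of the +35 mm clip: 0 closed, grows outward to 0.6 rad. Its nose, 8 mm above the seat axis, narrows the mouth to about 9 mm: the 12 mm handle must be pushed straight down past it (about 5 to 10 N, contact starts about 16 mm above the seat, opens to about 0.2 rad); then it springs back over the handle
- brush: flat paint brush, 203 mm long, 30 g, lying on the table along its own x axis: round wooden handle 12 mm thick from x = -75 to +75 mm, then a flat metal ferrule 22 mm wide, 12 mm thick (to +100 mm) and bristles (to +128 mm); origin on the handle's axis at its middle, which is 6 mm above the table when it lies there
- mirror1: round mirror, a plain silvery disc 28 mm across and 5 mm thick, 10 g, lying flat; origin under its centre (five or six of these are present; None if absent)
- mirror2: round mirror, a plain silvery disc 28 mm across and 5 mm thick, 10 g, lying flat; origin under its centre (five or six of these are present; None if absent)
- mirror3: round mirror, a plain silvery disc 28 mm across and 5 mm thick, 10 g, lying flat; origin under its centre (five or six of these are present; None if absent)
- mirror4: round mirror, a plain silvery disc 28 mm across and 5 mm thick, 10 g, lying flat; origin under its centre (five or six of these are present; None if absent)
- mirror5: round mirror, a plain silvery disc 28 mm across and 5 mm thick, 10 g, lying flat; origin under its centre (five or six of these are present; None if absent)
- mirror6: round mirror, a plain silvery disc 28 mm across and 5 mm thick, 10 g, lying flat; origin under its centre (five or six of these are present; None if absent)
- square1: square mirror, silvery, 25 by 25 by 5 mm, sides along its x and y, 10 g, lying flat; origin under its centre (three of these)
- square2: square mirror, silvery, 25 by 25 by 5 mm, sides along its x and y, 10 g, lying flat; origin under its centre (three of these)
- square3: square mirror, silvery, 25 by 25 by 5 mm, sides along its x and y, 10 g, lying flat; origin under its centre (three of these)
- pot_small: small open paint pot, white, upright: body 40 mm across, 24 mm high, then a neck 28 mm across with a bevelled top (paint showing inside), 38 mm high in all; loose, 60 to 220 g; origin under its centre, z up (two or three pots are present; None if absent)
- lid_small: white press-on lid of the small pot, loose, lying open side down on the table: 37 mm across, 14 mm high, bore 32 mm across and 11 mm deep, slips over the neck with 2 mm play all round; origin at the centre of its lower edge, z up; fully on, this origin lies 27 mm above the pot's. (A lid whose pot is absent is not needed)
- pot_medium: medium open paint pot, white, upright: body 50 mm across, 29 mm high, then a neck 38 mm across with a bevelled top (paint showing inside), 43 mm high in all; loose, 60 to 220 g; origin under its centre, z up (two or three pots are present; None if absent)
- lid_medium: white press-on lid of the medium pot, loose, lying open side down on the table: 47 mm across, 14 mm high, bore 42 mm across and 11 mm deep, slips over the neck with 2 mm play all round; origin at the centre of its lower edge, z up; fully on, this origin lies 32 mm above the pot's. (A lid whose pot is absent is not needed)
- pot_large: large open paint pot, white, upright: body 60 mm across, 34 mm high, then a neck 48 mm across with a bevelled top (paint showing inside), 48 mm high in all; loose, 60 to 220 g; origin under its centre, z up (two or three pots are present; None if absent)
- lid_large: white press-on lid of the large pot, loose, lying open side down on the table: 57 mm across, 14 mm high, bore 52 mm across and 11 mm deep, slips over the neck with 2 mm play all round; origin at the centre of its lower edge, z up; fully on, this origin lies 37 mm above the pot's. (A lid whose pot is absent is not needed)
- glue: squeeze bottle of glue, white, 42 mm across, 100 mm tall, standing; origin under its centre; not part of the job
- ink: small amber ink jar with black cap, 40 mm across, 42 mm tall, standing; origin under its centre; not part of the job

How it is judged:
By the outcome, as a careful person would: the job done as asked, in the order asked, and still so for the second after the job is handed in, with the robot touching nothing.
Of mirror1, mirror2, mirror3, mirror4, mirror5, mirror6 only 5 to 6 are there at a start; the rules pass over those that are not, and their reading is None.
Of pot_small, pot_medium, pot_large only 2 to 3 are there at a start; the rules pass over those that are not, and their reading is None.
At some moment in a run one of mirror1, mirror2, mirror3, mirror4, mirror5, mirror6, square1, lid_small, lid_medium, lid_large may be knocked a few centimetres aside while the robot is not near it.
Once in a run the grip may slacken for a moment while it holds something.
It also fails if it takes over 210 s, if anything falls off the work surface, if the arm or the gripper's body presses on something with over 40 N, if the wrist force passes 120 N, or if a joint passes its speed limit or range.

## Working session

There is one attempt and no reset: what is moved stays moved. The work goes in short steps, each a Python script; the robot and the scene stay as the last script left them, time stands still between calls to the robot, and variables do not carry over. Pictures are saved under pics/ and viewed, and the job is handed in when it is done.

```bash
ls; mkdir -p pics
python3 - <<'E'
from bench import arm
import cv2,numpy as np
s=arm.observe(); print(s['time_s'],s['eef_pos'],s['tool_rot'],s['width'],arm.tcp_to_grasp)
for n in ['scene','side','wrist']:
    c=arm.get_calibration(n); print(n,c)
    p,d=arm.get_image(n); cv2.imwrite(f'pics/0_{n}.png',p[:,:,::-1]); np.savez(f'pics/0_{n}.npz',p=p,d=d,**{k:np.array(v) for k,v in c.items()})
    print((d>0).mean())
E
```

```text
pics
0.0 [5.74432781e+02 4.47590865e-02 2.04630299e+02] [ 9.99999593e-01  3.79992690e-06 -8.97180702e-04 -9.44609809e-05] 93.61495997931343 18.8
scene {'fx': 485.1976788494564, 'fy': 485.1976788494564, 'cx': 319.31513768278813, 'cy': 203.78978915453757, 'k1': -0.07761788344928845, 'R': array([[ 0.64713345,  0.76229762, -0.01098372],
       [ 0.6394071 , -0.55054198, -0.53671416],
       [-0.41518293,  0.34030262, -0.84369264]]), 't': array([-411.87696865, -314.58012723, 1497.97554607])}
0.99596875
side {'fx': 430.3433734536672, 'fy': 430.3433734536672, 'cx': 319.09926558800043, 'cy': 203.70197005745393, 'k1': 0.0028169437769529813, 'R': array([[-0.95647771, -0.29176987,  0.00455269],
       [-0.19388183,  0.62376705, -0.75718195],
       [ 0.21808306, -0.72511034, -0.65318816]]), 't': array([576.48778139, 142.07386664, 937.64626872])}
0.99601953125
wrist {'fx': 337.6155815838568, 'fy': 337.6155815838568, 'cx': 319.249324618707, 'cy': 198.2109153558799, 'k1': -0.06391527931096593, 'R': array([[ 9.99999409e-01, -1.07708336e-04, -1.08189534e-03],
       [ 1.88339118e-04, -9.62876604e-01,  2.69941864e-01],
       [-1.07080670e-03, -2.69941908e-01, -9.62876015e-01]]), 't': array([-573.57985297,  -28.10852455,  391.67804607])}
0.99611328125
```

View pics/0_scene.png

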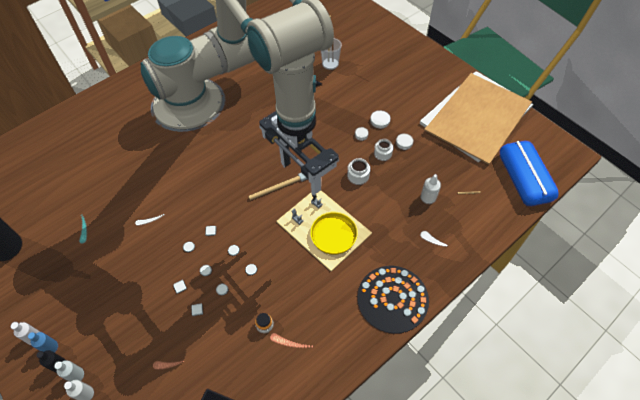

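View pics/0_side.png

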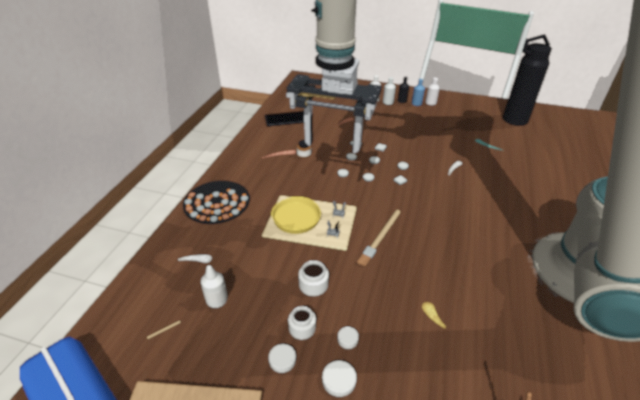

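View pics/0_wrist.png

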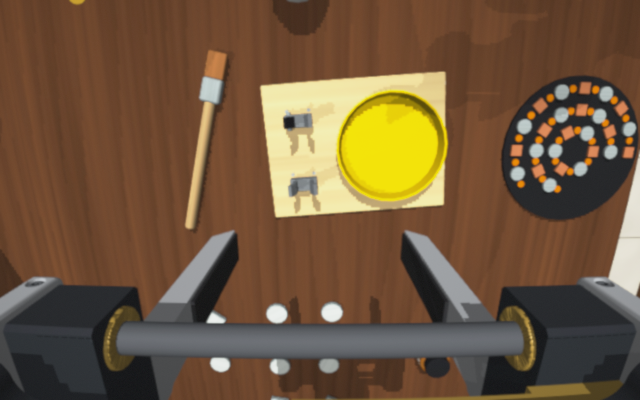

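Two pots (small/medium-ish), three lids, five visible rounds and three squares (left), brush near the board. I'll write helpers and get coarse positions.

```bash
cat > h.py <<'E'
import numpy as np,cv2
from bench import arm
from scipy.spatial.transform import Rotation as Rot
def cal(f): 
    z=np.load(f); return z
def rays(c,uv):
    K=np.array([[c['fx'],0,c['cx']],[0,c['fy'],c['cy']],[0,0,1]],float)
    n=cv2.undistortPoints(np.array(uv,float).reshape(-1,1,2),K,np.array([float(c['k1']),0,0,0]),None,None).reshape(-1,2)
    return np.c_[n,np.ones(len(n))]
def toplane(c,uv,z):
    R=np.array(c['R']);t=np.array(c['t']); C=-R.T@t
    d=rays(c,uv)@R
    s=(z-C[2])/d[:,2]
    return C+d*s[:,None]
def todepth(c,uv,dep):
    R=np.array(c['R']);t=np.array(c['t'])
    return (rays(c,uv)*np.array(dep).reshape(-1,1)-t)@R
def proj(c,X):
    X=np.atleast_2d(X)@np.array(c['R']).T+np.array(c['t'])
    n=X[:,:2]/X[:,2:]; n=n*(1+float(c['k1'])*(n**2).sum(1))[:,None]
    return n*[c['fx'],c['fy']]+[c['cx'],c['cy']]
def down(a=0):  # jaw axis (tool x) at angle a in world
    # tool x=(cos a, sin a,0), z=(0,0,-1)
    return (Rot.from_euler('z',a)*Rot.from_quat([1,0,0,0])).as_quat()
def snap(n,tag,save=True):
    c=arm.get_calibration(n); p,d=arm.get_image(n)
    cv2.imwrite(f'pics/{tag}.png',p[:,:,::-1]); np.savez(f'pics/{tag}.npz',p=p,d=d,**{k:np.array(v) for k,v in c.items()})
    return c,p,d
E
python3 - <<'E'
from h import *
c=cal('pics/0_scene.npz');d=c['d']
for n,u,z in [('r',(189,246),5),('s',(210,230),5),('r',(233,250),5),('r',(205,270),5),('r',(251,269),5),('s',(179,286),5),('r',(222,289),5),('s',(197,309),5),('pot',(358,165),45),('pot',(383,145),40),('lid',(380,117),14),('lid',(361,132),14),('lid',(404,140),14),('ink',(264,317),42),('glue',(432,180),100),('board',(325,231),6)]:
    print(n,u,toplane(c,[u],z)[0].round(),todepth(c,[u],d[u[1],u[0]])[0].round())
for a in [(600,-200,350),(450,300,350),(560,-100,400),(530,230,400)]:
    print(a,arm.solve_ik(a,down(0)))
E
```

```text
r (189, 246) [ 437. -264.    5.] [ 436. -264.    4.]
s (210, 230) [ 432. -197.    5.] [ 431. -197.    3.]
r (233, 250) [ 519. -185.    5.] [ 519. -185.    6.]
r (205, 270) [ 519. -269.    5.] [ 518. -269.    3.]
r (251, 269) [ 591. -181.    5.] [ 591. -181.    5.]
s (179, 286) [ 514. -341.    5.] [ 513. -341.    5.]
r (222, 289) [ 588. -265.    5.] [ 585. -265.   -2.]
s (197, 309) [ 591. -340.    5.] [ 590. -339.    3.]
pot (358, 165) [549. 212.  45.] [545. 216.  38.]
pot (383, 145) [541. 315.  40.] [537. 318.  34.]
lid (380, 117) [444. 400.  14.] [443. 402.  12.]
lid (361, 132) [450. 317.  14.] [447. 320.   9.]
lid (404, 140) [553. 390.  14.] [554. 389.  15.]
ink (264, 317) [ 722. -235.   42.] [ 722. -235.   41.]
glue (432, 180) [732. 290. 100.] [727. 300.  85.]
board (325, 231) [628.  26.   6.] [629.  26.   7.]
(600, -200, 350) [-4.31703001e-01  3.28730989e-01  1.08184597e+00 -4.44089210e-16
  1.73101569e+00 -4.31703001e-01]
(450, 300, 350) [ 4.59327164e-01  1.77623974e-01  1.28893554e+00 -4.44089210e-16
  1.67503314e+00  4.59327164e-01]
(560, -100, 400) [-2.99012236e-01  2.25943672e-01  1.10860211e+00 -4.44089210e-16
  1.80704687e+00 -2.99012236e-01]
(530, 230, 400) [ 2.89026180e-01  2.40916322e-01  1.08847900e+00 -4.44089210e-16
  1.81219733e+00  2.89026180e-01]
```

Run:
```python
from h import *
try:
    arm.move_ptp([560,-30,300],down(0)); arm.dwell(0.2); snap('wrist','1_board')
    arm.move_ptp([520,230,300],down(0)); arm.dwell(0.2); snap('wrist','1_pots')
    arm.move_ptp([520,-310,300],down(0)); arm.dwell(0.2); snap('wrist','1_mir')
except arm.MotionError as e: print(e)
s=arm.observe(); print(s['time_s'],s['eef_pos'])
```

```text
4.3583 [ 520.34728462 -309.29545475  300.07834506]
```

View pics/1_board.png

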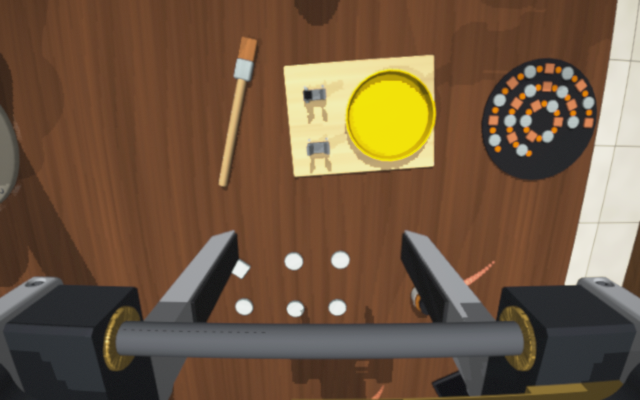

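View pics/1_pots.png

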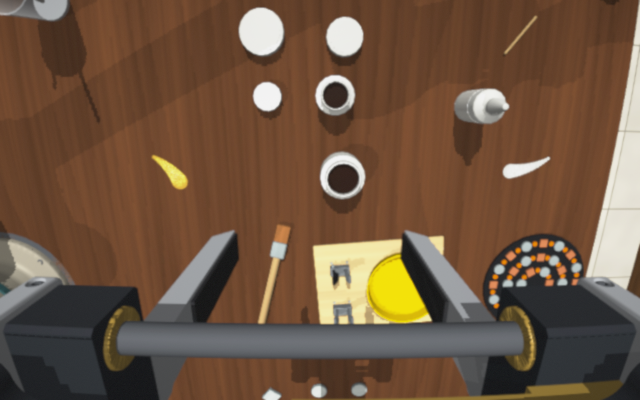

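View pics/1_mir.png

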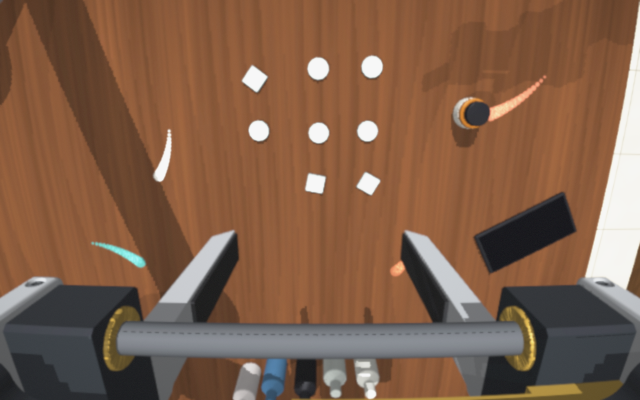

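Mirror view: rounds at (318,68),(372,67),(258,131),(318,132),(367,131); squares (254,78),(315,183),(368,183). Pot view: lids (261,31),(344,37),(267,96); pots (335,95),(342,176). Now measuring.

```bash
cat >> h.py <<'E'
def whites(c,p,z,thr=150,smax=60,amin=80,rowmax=235):
    hsv=cv2.cvtColor(p,cv2.COLOR_RGB2HSV)
    m=((hsv[...,1]<smax)&(hsv[...,2]>thr)).astype(np.uint8)*255
    m[rowmax:]=0
    m=cv2.morphologyEx(m,cv2.MORPH_OPEN,np.ones((3,3)))
    out=[]
    for k in cv2.findContours(m,cv2.RETR_EXTERNAL,cv2.CHAIN_APPROX_NONE)[0]:
        if cv2.contourArea(k)<amin: continue
        P=toplane(c,k.reshape(-1,2),z)[:,:2].astype(np.float32)
        A=cv2.contourArea(P); (cx,cy),r=cv2.minEnclosingCircle(P); rect=cv2.minAreaRect(P)
        M=cv2.moments(P); ce=np.array([M['m10'],M['m01']])/M['m00']
        out.append(dict(px=k.reshape(-1,2).mean(0).round(),ctr=ce,r=r,A=A,circ=A/(np.pi*r*r),rect=rect,k=k))
    return out
E
python3 - <<'E'
from h import *
for t,z in [('1_mir',5),('1_pots',14)]:
    c=cal(f'pics/{t}.npz')
    for o in whites(c,c['p'],z):
        X=todepth(c,o['k'].reshape(-1,2)*0+o['px'],[c['d'][int(o['px'][1]),int(o['px'][0])]]*len(o['k']))[0]
        print(t,o['px'],o['ctr'].round(1),'r',round(o['r'],1),'circ %.2f'%o['circ'],np.round(o['rect'][1],1),round(o['rect'][2],1),'depthpt',X.round(0))
E
```

```text
1_mir [315. 183.] [ 513.7 -341.2] r 17.5 circ 0.69 [27.5 26.7] 78.5 depthpt [ 514. -341.    6.]
1_mir [368. 183.] [ 590.3 -340.9] r 17.3 circ 0.72 [27.2 27.4] 61.7 depthpt [ 590. -340.    7.]
1_mir [165. 157.] [ 295.6 -310.7] r 36.9 circ 0.17 [73.4 16.3] 64.0 depthpt [ 297. -303.    1.]
1_mir [318. 132.] [ 518.4 -268.9] r 14.7 circ 0.91 [27.8 28.8] 0.1 depthpt [ 518. -268.    5.]
1_mir [367. 131.] [ 586.2 -266.2] r 14.8 circ 0.91 [27.9 28.8] 46.2 depthpt [ 586. -267.    5.]
1_mir [258. 130.] [ 435.3 -265.8] r 14.5 circ 0.92 [27.4 28.1] 89.8 depthpt [ 435. -265.    5.]
1_mir [254.  78.] [ 432.4 -197. ] r 16.7 circ 0.73 [26.6 26.5] 53.5 depthpt [ 432. -196.    5.]
1_mir [318.  68.] [ 517.8 -184. ] r 14.6 circ 0.92 [28.  27.9] 0.1 depthpt [ 518. -184.    6.]
1_mir [372.  66.] [ 589.4 -181.5] r 14.6 circ 0.91 [28.1 28. ] 1.6 depthpt [ 590. -181.    6.]
1_mir [628. 130.] [ 983.1 -316.5] r 171.0 circ 0.13 [ 76.2 342. ] 13.2 depthpt [1699. -304. -751.]
1_pots [525. 167.] [810.  220.6] r 35.2 circ 0.24 [68.9 21.6] 10.4 depthpt [822. 220.   2.]
1_pots [342. 175.] [551.8 209.8] r 33.2 circ 0.91 [61.9 64.8] 45.5 depthpt [550. 216.  39.]
1_pots [484. 103.] [743.2 311.8] r 35.8 circ 0.37 [45.2 61.9] 47.9 depthpt [716. 310.  71.]
1_pots [267.  96.] [450.3 317.6] r 18.9 circ 0.94 [36.  36.2] 89.5 depthpt [451. 318.  15.]
1_pots [334.  92.] [538.4 323.7] r 26.2 circ 0.40 [52.  45.4] 15.6 depthpt [539. 322.  34.]
1_pots [344.  36.] [552.5 392.1] r 23.7 circ 0.95 [46.2 45.8] 0.2 depthpt [552. 392.  16.]
1_pots [261.  31.] [445.7 398.5] r 28.8 circ 0.95 [55.3 56.6] 89.2 depthpt [446. 398.  15.]
1_pots [628. 130.] [974.2 221.6] r 167.7 circ 0.13 [ 74.7 335.4] 13.1 depthpt [1697.  229. -749.]
1_pots [50.  7.] [166.9 436.7] r 23.5 circ 0.46 [23.7 46.7] 85.9 depthpt [181. 433.  34.]
```

Run:
```python
from h import *
for t in ['1_board','0_wrist','0_scene','1_pots']:
    c=cal(f'pics/{t}.npz'); p=c['p']; hsv=cv2.cvtColor(p,cv2.COLOR_RGB2HSV)
    if t=='1_board': print('saucer',hsv[115,390],'board',hsv[160,340],'wood',hsv[200,150],'handle',hsv[130,235])
    m=((hsv[...,0]>22)&(hsv[...,0]<35)&(hsv[...,1]>190)&(hsv[...,2]>90)).astype(np.uint8)*255
    m=cv2.morphologyEx(m,cv2.MORPH_OPEN,np.ones((3,3)))
    k=max(cv2.findContours(m,0,1)[0],key=cv2.contourArea).reshape(-1,2)
    P=toplane(c,k,24)[:,:2].astype(np.float32)
    print(t,'saucer',cv2.minEnclosingCircle(P),cv2.minAreaRect(P),cv2.fitEllipse(P))
    m=((hsv[...,0]>15)&(hsv[...,0]<35)&(hsv[...,1]>60)&(hsv[...,2]>170)).astype(np.uint8)*255
    m=cv2.morphologyEx(m,cv2.MORPH_OPEN,np.ones((3,3)))
    k=max(cv2.findContours(m,0,1)[0],key=cv2.contourArea).reshape(-1,2)
    P=toplane(c,k,6)[:,:2].astype(np.float32); r=cv2.minAreaRect(P); print('board',r)
    print(cv2.approxPolyDP(cv2.convexHull(P),10,True).reshape(-1,2).round(1).tolist())
    if t=='1_board':
        cv2.imwrite('pics/1_bz.png',cv2.resize(p[20:220,190:460,::-1],None,fx=2.9,fy=2.9,interpolation=cv2.INTER_CUBIC))
```

```text
saucer [ 28 244 242] board [ 25  80 242] wood [ 11 145 114] handle [ 18 112 144]
1_board saucer ((651.59765625, 33.724639892578125), 59.50349426269531) ((651.1871948242188, 34.06563949584961), (116.73782348632812, 116.36616516113281), 63.95414352416992) ((651.1813354492188, 33.90830993652344), (116.01142120361328, 116.83660888671875), 102.81006622314453)
board ((615.4422607421875, 31.897377014160156), (201.76939392089844, 149.88177490234375), 4.506101131439209)
[[707.7000122070312, 111.9000015258789], [511.1000061035156, 98.19999694824219], [521.7000122070312, -48.79999923706055], [719.4000244140625, -33.900001525878906]]
0_wrist saucer ((651.4329833984375, 33.80938720703125), 59.609275817871094) ((650.6878662109375, 33.85154724121094), (116.99284362792969, 117.01231384277344), 48.5428466796875) ((651.0458374023438, 34.034706115722656), (116.53890228271484, 117.52079010009766), 107.39977264404297)
board ((616.0081787109375, 31.891250610351562), (202.5899658203125, 149.75357055664062), 4.454202651977539)
[[707.0999755859375, 112.9000015258789], [512.2000122070312, 98.69999694824219], 
[... 412 characters left out ...]
667969), 12.769670486450195)
[[501.1000061035156, 766.0999755859375], [562.0, 475.70001220703125], [753.9000244140625, 517.7000122070312], [694.5999755859375, 810.0]]
1_pots saucer ((648.1654663085938, 35.58368682861328), 60.2777214050293) ((630.9664306640625, 26.9581298828125), (75.03105163574219, 120.04659271240234), 27.118087768554688) ((635.7627563476562, 28.690486907958984), (78.53700256347656, 126.19037628173828), 26.142873764038086)
board ((605.4786376953125, 32.17690658569336), (182.34649658203125, 151.06005859375), 4.444237232208252)
[[642.0999755859375, 109.9000015258789], [510.29998779296875, 99.0], [522.2999877929688, -38.400001525878906], [702.0999755859375, -34.79999923706055]]
```

View pics/1_bz.png

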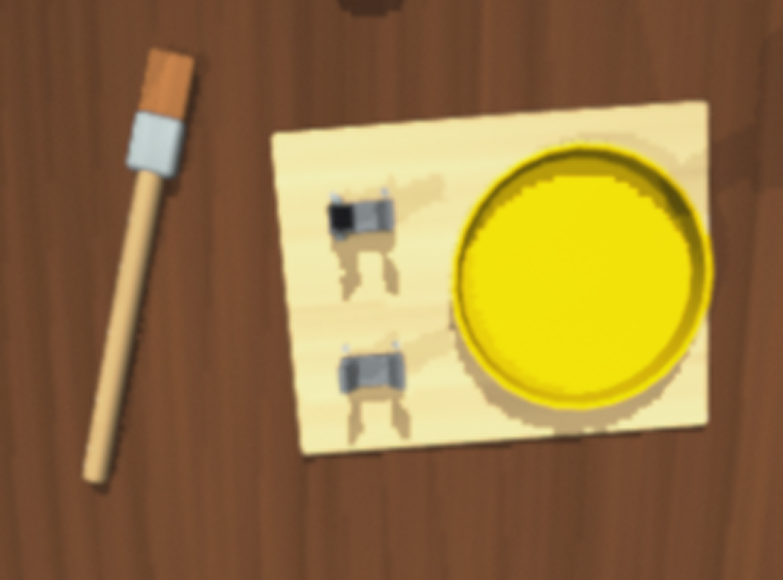

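```bash
cat >> h.py <<'E'
import time
DISH=np.array([651.2,34.0]); YAW=0.0780; BC=np.array([615.5,32.0])
def wrap(a): return (a+np.pi/2)%np.pi-np.pi/2
def st(msg=''):
    s=arm.observe(); print(msg,'t%.1f'%s['time_s'],s['eef_pos'].round(1) if hasattr(s['eef_pos'],'round') else np.round(s['eef_pos'],1),'w%.1f'%s['width'],'F',np.round(s['contact_force'],1)); return s
def find(kind,pred,tag):
    c,p,d=snap('wrist',tag)
    best=None
    for o in whites(c,p,5,rowmax=400):
        dist=np.linalg.norm(o['ctr']-pred); w=np.array(o['rect'][1])
        sq=o['circ']<0.82
        if dist>70 or (w.min()<22) or w.max()>33: continue
        if sq!=(kind=='s'): continue
        if best is None or dist<best[0]: best=(dist,o)
    return best
def pick(kind,pred,tag,zg=2.0):
    pred=np.array(pred,float)
    arm.move_gripper(46,20) if arm.observe()['width']>60 or arm.observe()['width']<40 else None
    arm.move_ptp([*pred,110],down(0))
    b=find(kind,pred,tag)
    if b is None: print('not found',tag); return None
    o=b[1]; ang=0.0 if kind=='r' else wrap(np.radians(o['rect'][2]))
    if ang>np.pi/4: ang-=np.pi/2
    if ang<-np.pi/4: ang+=np.pi/2
    print(tag,kind,'ctr',o['ctr'].round(1),'moved %.1f'%b[0],'ang %.2f'%ang,np.round(o['rect'][1],1))
    x,y=o['ctr']
    arm.move_ptp([x,y,50],down(ang))
    arm.move_l([x,y,zg],max_speed=80)
    st('down')
    arm.move_gripper(15,20); s=st('grip')
    arm.move_l([x,y,70],max_speed=200); s=st('lift')
    return s['width']
def place(th,rad,zt=18):
    x,y=DISH+rad*np.array([np.cos(th),np.sin(th)])
    a=wrap(th+np.pi/2)
    arm.move_ptp([x,y,60],down(a))
    s=st('over')
    arm.move_l([x,y,zt],max_speed=100)
    w=arm.observe()['width']
    arm.move_gripper(w+8); st('rel')
    arm.move_l([x,y,70],max_speed=200)
E
python3 - <<'E'
from h import *
print(pick('r',[517.8,-184],'2_a'))
snap('wrist','2_a2')
E
```

```text
2_a r ctr [ 517.6 -184.1] moved 0.2 ang 0.00 [27.3 27.3]
down t7.3 [ 518.1 -184.3    2.4] w45.9 F [ 0.6 -0.1  0.2]
grip t7.8 [ 517.9 -184.2    2.4] w26.5 F [-0.6  0.1  2.9]
lift t8.2 [ 517.3 -183.9   69.7] w26.2 F [-0.2 -0.  -0.5]
26.17603212681074
```

View pics/2_a2.png

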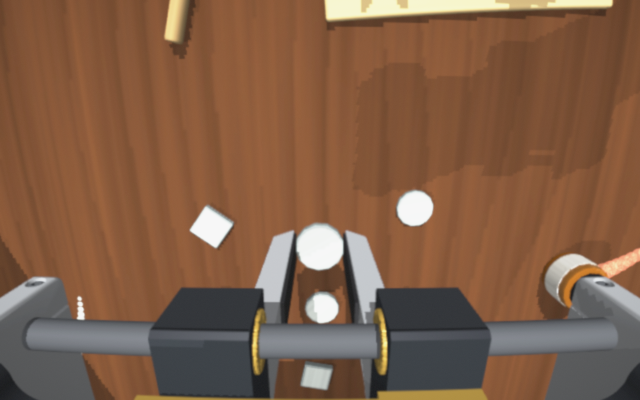

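The disc is held at (320,246) between the fingers. Placing it.

Run:
```python
from h import *
place(np.radians(0),33); snap('wrist','2_b')
```

```text
over t10.0 [683.8  33.6  59.5] w26.6 F [0.5 0.1 0.1]
rel t11.0 [684.5  34.   18.5] w34.1 F [ 0.5  0.2 -0.5]
```

View pics/2_b.png

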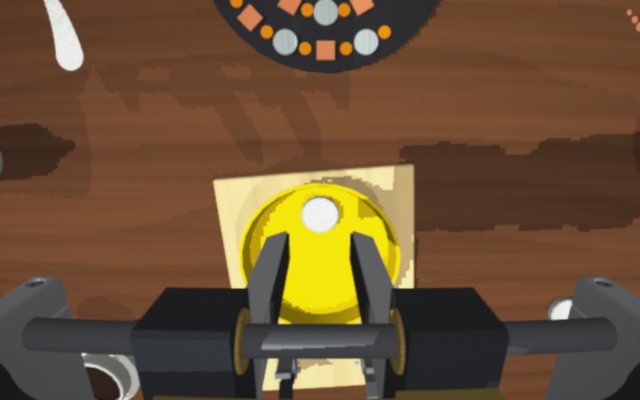

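The first mirror lies flat in the dish. Continuing, with width checks.

Run:
```python
from h import *
for i,(k,p,th,r) in enumerate([('r',[589.4,-181.5],72,33),('r',[586.2,-266.2],144,33),('s',[513.7,-341.2],-144,33)]):
    w=pick(k,p,f'3_{i}')
    if w is None or w<21: print('STOP'); break
    place(np.radians(th),r)
    snap('wrist',f'3_{i}p')
```

```text
3_0 r ctr [ 589.4 -181.6] moved 0.1 ang 0.00 [28.4 28.4]
down t14.7 [ 589.8 -181.8    2.3] w46.0 F [-0.   0.5  0.8]
grip t15.2 [ 589.7 -181.7    2.5] w26.3 F [0.2 0.1 2.4]
lift t15.7 [ 589.1 -181.5   69.7] w26.6 F [ 0.2  0.5 -0. ]
over t16.7 [660.7  64.5  58.9] w26.2 F [-0.4 -0.3 -1. ]
rel t17.6 [661.7  65.5  18.5] w33.9 F [-0.2  0.5 -0.1]
3_1 r ctr [ 586.2 -266.1] moved 0.1 ang 0.00 [27.2 28.1]
down t20.9 [ 586.5 -266.3    2.2] w45.8 F [ 0.3  0.9 -0.3]
grip t21.4 [ 586.4 -266.3    2.4] w26.4 F [-0.3  0.2  2. ]
lift t21.9 [ 585.9 -266.    69.8] w26.2 F [-0.1 -0.8  0. ]
over t23.1 [624.6  52.2  59.7] w26.2 F [0.2 0.3 0.2]
rel t24.1 [624.8  53.5  18.5] w34.7 F [ 0.5 -0.6 -0.3]
3_2 s ctr [ 513.5 -341.1] moved 0.2 ang -0.19 [26.5 25.7]
down t27.6 [ 513.8 -341.4    2.4] w46.4 F [0.  0.3 0.5]
grip t28.1 [ 513.7 -341.3    2.4] w24.2 F [-0.6 -0.1  2.2]
lift t28.6 [ 513.2 -340.9   69.8] w24.5 F [-0.5  0.1  0.6]
over t30.0 [624.1  13.9  59.2] w24.4 F [ 0.4 -0.7 -0. ]
rel t30.9 [624.8  14.6  18.5] w32.2 F [ 0.1  0.2 -0.5]
```

```bash
python3 -c "
import cv2,numpy as np
cv2.imwrite('pics/3_m.png',np.hstack([cv2.resize(cv2.imread(f'pics/3_{i}p.png'),(400,250)) for i in (1,2)]))"
```

```text
(no output)
```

View pics/3_m.png

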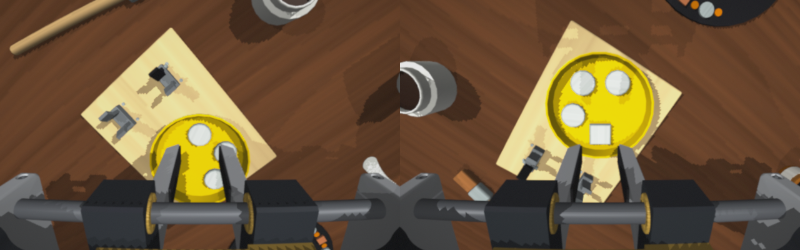

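Three rounds and one square are in the dish. Next: the second square and the fourth round.

Run:
```python
from h import *
for i,(k,p,th,r) in enumerate([('s',[432.4,-197],-72,33),('r',[518.4,-268.9],-72,0)]):
    w=pick(k,p,f'4_{i}')
    if w is None or w<21: print('STOP'); break
    place(np.radians(th),r)
arm.move_ptp([560,-30,250],down(0)); arm.dwell(0.1)
snap('wrist','4_dish'); snap('scene','4_scene'); st()
a=cv2.imread('pics/4_dish.png'); cv2.imwrite('pics/4_dz.png',cv2.resize(a[0:240,190:510],None,fx=2.4,fy=2.4))
```

```text
4_0 s ctr [ 432.2 -196.9] moved 0.2 ang -0.65 [26.1 26.1]
down t34.6 [ 432.6 -197.1    2.3] w45.6 F [ 0.8 -1.  -0.9]
grip t35.0 [ 432.5 -197.     2.4] w24.0 F [-0.4  0.3  1.7]
lift t35.5 [ 431.9 -196.7   69.8] w24.7 F [ 0.1  0.1 -0.5]
over t36.7 [660.3   1.6  59.4] w24.5 F [ 0.5 -0.3 -0. ]
rel t37.6 [661.7   2.7  18.5] w31.8 F [-0.5 -0.5 -0.1]
4_1 r ctr [ 518.4 -268.9] moved 0.0 ang 0.00 [27.2 28.1]
down t40.8 [ 518.8 -269.2    2.4] w46.0 F [ 0.3 -0.  -0.5]
grip t41.3 [ 518.7 -269.2    2.5] w26.9 F [ 0.3 -1.1  2. ]
lift t41.8 [ 518.1 -268.7   69.8] w26.4 F [-0.1 -0.  -0.9]
over t43.0 [650.9  32.8  59.6] w26.3 F [-0.2  0.1  0.2]
rel t44.0 [651.4  34.1  18.4] w34.9 F [ 0.4 -0.5 -0.1]
 t45.4 [559.8 -29.5 247.8] w34.6 F [0.6 0.4 0.3]
```

View pics/4_dz.png

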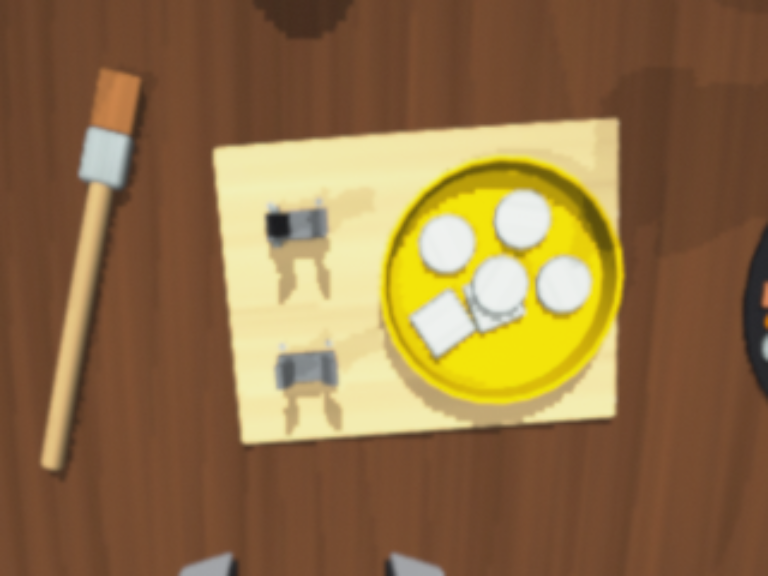

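View pics/4_scene.png

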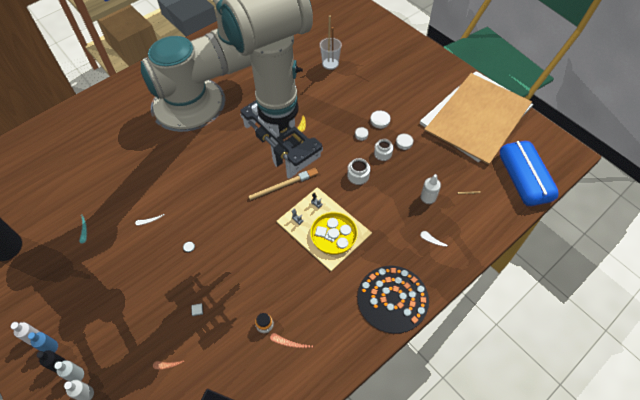

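The second square shifted inward on release, so the last round rests on top of it, at zoom (500,287). I'll move that round to the free spot at lower right.

Run:
```python
from h import *
c=cal('pics/4_dish.npz')
f=lambda u,v,z:toplane(c,[(u/2.4+190-.3,v/2.4-.3)],z)[0].round(1)
for n,u,v,z in [('top',500,286,20),('sqB',497,305,15),('sqA',443,323,15),('r1',446,243,15),('r2',522,218,15),('r3',564,284,15)]: print(n,f(u,v,z)-np.r_[DISH,0],f(u,v,z))
```

```text
top [-0.1 -1.3 20. ] [651.1  32.7  20. ]
sqB [  0.  -10.8  15. ] [651.2  23.2  15. ]
sqA [-26.7 -19.9  15. ] [624.5  14.1  15. ]
r1 [-26.8  19.1  15. ] [624.4  53.1  15. ]
r2 [10.1 31.3 15. ] [661.3  65.3  15. ]
r3 [33.1 -0.2 15. ] [684.3  33.8  15. ]
```

Run:
```python
from h import *
arm.move_gripper(38,15)
x,y=651.1,32.7
arm.move_ptp([x,y,60],down(0.63)); arm.move_l([x,y,17],max_speed=60); st('d')
arm.move_gripper(15,12); st('g')
arm.move_l([x,y,60]); s=st('lift')
if s['width']>22:
    th=np.radians(-58); X=DISH+36*np.array([np.cos(th),np.sin(th)])
    a=wrap(th+np.pi/2)
    arm.move_ptp([*X,60],down(a)); arm.move_l([*X,18],max_speed=80); w=st('over')['width']
    arm.move_gripper(w+5); arm.dwell(0.2); arm.move_l([*X,70],max_speed=80); 
arm.move_ptp([560,-30,250],down(0)); arm.dwell(0.1)
snap('wrist','5_dish'); st()
a=cv2.imread('pics/5_dish.png'); cv2.imwrite('pics/5_dz.png',cv2.resize(a[0:240,190:510],None,fx=2.4,fy=2.4))
```

```text
d t47.5 [651.4  32.7  17.1] w38.2 F [ 0.6 -1.2 -0.4]
g t47.8 [651.4  32.7  17.4] w27.1 F [0.1 0.8 1. ]
lift t48.3 [651.2  32.7  60.2] w27.1 F [-0.1  0.3 -0.1]
over t49.2 [670.4   3.6  17.9] w26.9 F [ 0.1 -0.3  0.4]
 t51.5 [559.9 -29.7 247.8] w31.6 F [-1.1  0.   0.8]
```

View pics/5_dz.png

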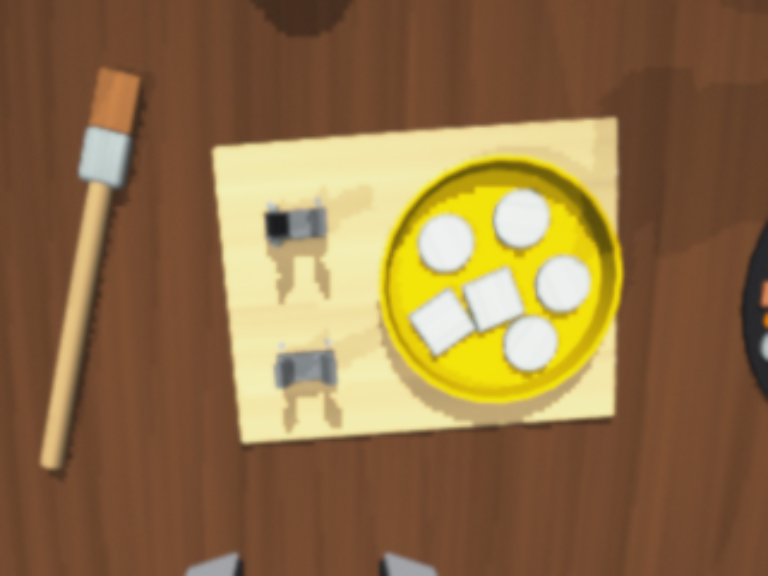

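The dish now holds four rounds and two squares, all flat and none stacked. Next, close views of the pots and lids.

Run:
```python
from h import *
arm.move_gripper(80)
for n,p in [('potL',(551,211)),('potM',(539,320))]:
    arm.move_ptp([p[0],p[1]-20,170],down(0)); arm.dwell(0.15); c,pp,d=snap('wrist','6_'+n)
st()
ims=[cv2.imread(f'pics/6_{n}.png')[0:330,120:520] for n in ('potL','potM')]
cv2.imwrite('pics/6_m.png',np.hstack(ims))
```

```text
t54.3 [539.4 298.6 170.1] w80.1 F [0.9 0.5 0.7]
```

View pics/6_m.png

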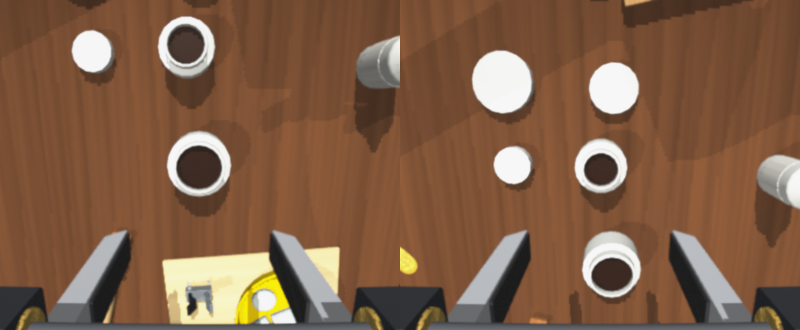

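Run:
```python
from h import *
v,u=np.mgrid[0:400,0:640]; UV=np.c_[u.ravel(),v.ravel()]
for t,ctr,hs,ht in [('6_potL',(551,211),34,48),('6_potM',(539,320),29,43)]:
    c=cal(f'pics/{t}.npz'); X=todepth(c,UV,c['d'].ravel())
    near=(np.hypot(X[:,0]-ctr[0],X[:,1]-ctr[1])<45)&(c['d'].ravel()>0)&(UV[:,1]<250)
    z=X[near,2]; print(t,np.histogram(z,bins=np.arange(-4,60,4)))
    for lo,hi in [(ht-3,ht+4),(hs-3,hs+3)]:
        q=X[near&(X[:,2]>lo)&(X[:,2]<hi)]
        (cx,cy),r=cv2.minEnclosingCircle(q[:,:2].astype(np.float32)); print('  z',lo,hi,len(q),'mec',round(cx,1),round(cy,1),'r',round(r,1), 'z',np.median(q[:,2]).round(1))
    # colour: outer white silhouette on shoulder plane, paint disc
    hsv=cv2.cvtColor(c['p'],cv2.COLOR_RGB2HSV)
    pc=proj(c,[*ctr,ht])[0].astype(int)
    m=((hsv[...,2]<90)&(hsv[...,1]<200)).astype(np.uint8)*255
    m=cv2.morphologyEx(m,cv2.MORPH_OPEN,np.ones((3,3)))
    for k in cv2.findContours(m,0,1)[0]:
        if cv2.pointPolygonTest(k,(float(pc[0]),float(pc[1])),False)>=0:
            for zz in (ht,ht-5,ht-10):
                P=toplane(c,k.reshape(-1,2),zz)[:,:2].astype(np.float32); e=cv2.fitEllipse(P); print('  paint at',zz,np.round(e[0],1),np.round(e[1],1), 'area px',cv2.contourArea(k))
for t,ctr in [('6_potM',[(552,392),(446,398),(450,318)])]:
    c=cal(f'pics/{t}.npz')
    for o in whites(c,c['p'],14,thr=170): print(o['ctr'].round(1),round(o['r'],1),'%.2f'%o['circ'])
```

```text
6_potL (array([1113, 1500,    7,   17,   13,   16,   15,   11,   21,  871,  286,
       1417,  319,  153,    0]), array([-4,  0,  4,  8, 12, 16, 20, 24, 28, 32, 36, 40, 44, 48, 52, 56]))
  z 45 52 453 mec 551.2 211.6 r 23.9 z 47.8
  z 31 37 915 mec 551.1 211.4 r 30.1 z 34.5
  paint at 48 [550.8 212.7] [37.7 39.1] area px 1385.5
  paint at 43 [550.8 211.7] [38.3 39.8] area px 1385.5
  paint at 38 [550.8 210.8] [38.9 40.4] area px 1385.5
6_potM (array([1568, 2059,   16,   11,   20,   15,   23,   39,  711,  576,  397,
        328,   14,    0,    0]), array([-4,  0,  4,  8, 12, 16, 20, 24, 28, 32, 36, 40, 44, 48, 52, 56]))
  z 40 47 342 mec 540.3 317.9 r 18.9 z 42.6
  z 26 32 745 mec 540.4 317.7 r 25.0 z 29.5
  paint at 43 [539.9 319. ] [27.9 29. ] area px 736.0
  paint at 38 [539.9 318. ] [28.4 29.4] area px 736.0
  paint at 33 [539.9 317.1] [28.8 29.9] area px 736.0
[750.2 301.8] 49.7 0.33
[450.6 318.1] 19.8 0.88
[539.9 316.7] 27.2 0.93
[552.4 391.9] 23.9 0.95
[445.7 398.3] 28.9 0.96
```

Confirmed by depth: large pot (551.1,211.5) and medium pot (540.2,317.8), with shoulder and neck sizes matching. The small lid isn't needed. Now the medium lid.

```bash
cat >> h.py <<'E'
V,U=np.mgrid[0:400,0:640]; UV=np.c_[U.ravel(),V.ravel()]
def top(c,d,p,ctr,lo,hi,R=45,rowmax=330):
    """circle of white points with height in (lo,hi) near ctr"""
    X=todepth(c,UV,d.ravel()); hsv=cv2.cvtColor(p,cv2.COLOR_RGB2HSV).reshape(-1,3)
    q=X[(np.hypot(X[:,0]-ctr[0],X[:,1]-ctr[1])<R)&(d.ravel()>0)&(X[:,2]>lo)&(X[:,2]<hi)&(hsv[:,1]<60)&(hsv[:,2]>120)]
    if len(q)<50: return None
    (cx,cy),r=cv2.minEnclosingCircle(q[:,:2].astype(np.float32))
    return np.array([cx,cy]),r,np.median(q[:,2]),len(q)
def picklid(pred,dia,tag,a=0.0):
    arm.move_gripper(min(dia+24,92),20)
    arm.move_ptp([pred[0],pred[1],120],down(a)); arm.dwell(0.1)
    c,p,d=snap('wrist',tag); r=top(c,d,p,pred,10,19,R=55); print(tag,'lid',r)
    if r is None or abs(r[1]-dia/2)>2.5: return None
    x,y=r[0]
    arm.move_l([x,y,40],max_speed=200); arm.move_l([x,y,5],max_speed=70); st('down')
    arm.move_gripper(dia-10,20); st('grip')
    arm.move_l([x,y,90],max_speed=200); return st('lift')['width']
E
python3 - <<'E'
from h import *
print(picklid((552.4,392),47,'7_lm'))
snap('wrist','7_lm2')
E
```

```text
7_lm lid (array([549.92913818, 375.95022583]), 39.17816925048828, np.float64(14.528574513877816), 2234)
None
```

View pics/7_lm2.png

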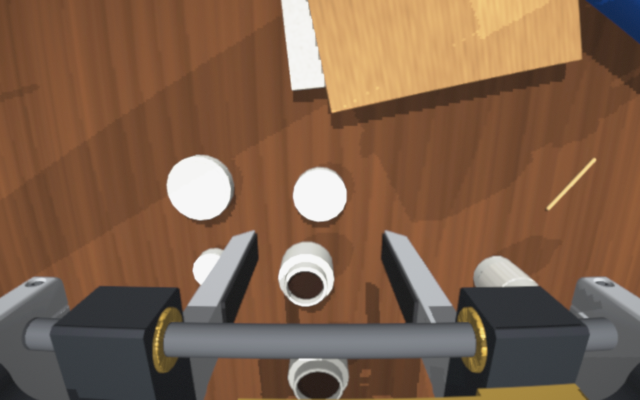

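The medium lid is in view at (320,194). My search radius caught the pot wall as well, so I'm narrowing it.

```bash
sed -i 's/R=55/R=36/' h.py
python3 - <<'E'
from h import *
w=picklid((552.4,392),47,'7_lm')
print(w)
if w and w>38:
    x,y=540.2,317.8
    arm.move_ptp([x,y,90],down(0)); s=st('over')
    if s['width']>38:
        arm.move_l([x,y,52],max_speed=150)
        for z in (46,43,40,37.5):
            arm.move_l([x,y,z],max_speed=40); s=st('z%s'%z)
            if s['contact_force'][2]>12: print('contact'); break
E
```

```text
7_lm lid (array([552.67358398, 391.49832153]), 23.607799530029297, np.float64(14.523558361739537), 2133)
down t57.2 [552.7 391.5   4.7] w71.3 F [-0.4 -0.2 -0.3]
grip t57.7 [552.9 391.6   5.3] w45.7 F [ 0.1 -0.3  1.7]
lift t58.3 [552.1 391.2  89.4] w45.9 F [ 0.2 -0.4  0.4]
45.93152969876418
over t58.7 [539.  316.4  88.2] w46.1 F [ 0.9  0.6 -0. ]
z46 t59.4 [540.4 318.   46.3] w46.2 F [-0.4 -0.2 -0.5]
z43 t59.6 [540.1 317.7  43. ] w46.1 F [ 0.4  0.7 -1. ]
z40 t59.9 [540.  317.7  39.8] w45.5 F [-0.8 -0.3 -0.3]
z37.5 t60.1 [540.1 317.8  37.4] w45.8 F [ 0.1 -0.8  0.6]
```

Sliding on without resistance. Lowering to the stop, releasing, then checking.

Run:
```python
from h import *
x,y=540.2,317.8
arm.move_l([x,y,36.7],max_speed=30); st('seat')
arm.move_gripper(62); arm.move_l([x,y,120],max_speed=150)
arm.move_gripper(84); arm.dwell(0.1)
c,p,d=snap('wrist','8_m'); print(top(c,d,p,(x,y),40,52,R=36)); st()
```

```text
seat t60.4 [540.1 317.8  37.3] w45.7 F [-0.1 -1.2  4.4]
(array([539.63934326, 317.71572876]), 23.481027603149414, np.float64(46.53384195340446), 2664)
 t62.3 [540.2 317.8 120. ] w84.0 F [ 0.4 -0.1 -1. ]
```

View pics/8_m.png

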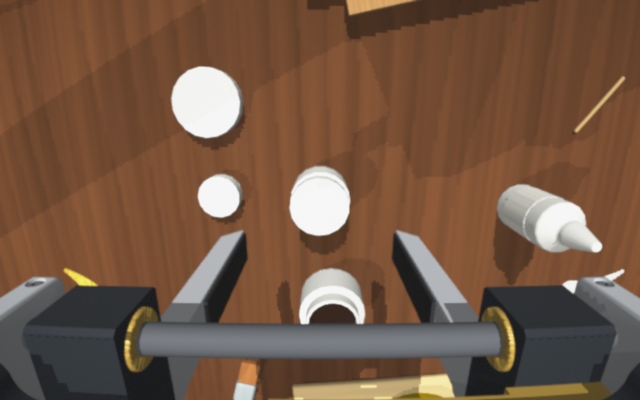

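The medium lid sits level, with its top at 46.5 mm (46 expected). Now the large lid.

Run:
```python
from h import *
w=picklid((445.7,398.3),57,'9_ll')
print(w)
if w and w>48:
    x,y=551.1,211.5
    arm.move_ptp([x,y,100],down(0)); s=st('over')
    if s['width']>48:
        arm.move_l([x,y,57],max_speed=150)
        for z in (51,48,45,42.5,41.7):
            arm.move_l([x,y,z],max_speed=40); s=st('z%s'%z)
            if s['contact_force'][2]>12: print('contact'); break
        else:
            arm.move_gripper(74); arm.move_l([x,y,125],max_speed=150); arm.dwell(0.1)
            c,p,d=snap('wrist','9_L'); print(top(c,d,p,(x,y),45,57,R=40)); st()
```

```text
9_ll lid (array([445.75613403, 397.98086548]), 28.591299057006836, np.float64(14.579212495745624), 3153)
down t64.5 [445.7 398.    4.8] w80.9 F [-0.5  0.4 -0.8]
grip t65.0 [445.9 398.1   5.3] w55.8 F [-0.8 -0.   3. ]
lift t65.6 [445.3 397.6  89.5] w56.3 F [ 0.4 -0.1 -0.4]
56.26829067216652
over t66.4 [550.1 212.2  99.1] w56.0 F [0.1 0.6 0.3]
z51 t67.2 [551.3 211.7  51.4] w56.1 F [ 0.2  0.9 -0.4]
z48 t67.4 [551.  211.4  47.9] w56.4 F [ 0.6 -0.1  0.2]
z45 t67.7 [550.9 211.4  44.8] w56.1 F [ 0.2 -0.2 -0.6]
z42.5 t67.9 [551.  211.5  42.4] w56.0 F [ 0.2 -0.   0.2]
z41.7 t68.2 [551.1 211.5  42.3] w56.0 F [-0.9 -1.7  5.1]
(array([550.57501221, 211.41671753]), 28.51674461364746, np.float64(51.55420513611915), 3962)
 t69.5 [550.1 211.2 123.6] w74.2 F [0.3 0.3 0.3]
```

View pics/9_L.png

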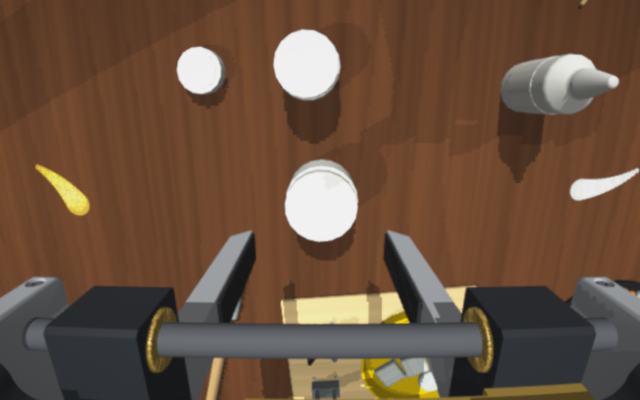

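Both lids are down (large top at 51.5 mm, 51 expected). Now measuring the brush and clips.

Run:
```python
from h import *
arm.move_ptp([520,0,170],down(0)); arm.dwell(0.15); c,p,d=snap('wrist','10_b'); st()
hsv=cv2.cvtColor(p,cv2.COLOR_RGB2HSV)
X=todepth(c,UV,d.ravel())
# clip points
q=X[(X[:,2]>30)&(X[:,2]<50)&(abs(X[:,0]-550)<50)&(abs(X[:,1]-30)<60)&(UV[:,1]<250)&(hsv.reshape(-1,3)[:,1]<90)]
print(len(q))
u=np.array([np.cos(YAW),np.sin(YAW)]); v=np.array([-u[1],u[0]])
L=np.c_[(q[:,:2]-BC)@u,(q[:,:2]-BC)@v,q[:,2]]
for s in (1,-1):
    k=L[L[:,1]*s>0]; print(s,len(k),np.percentile(k,[1,5,50,95,99],axis=0).round(1).tolist())
cv2.imwrite('pics/10_z.png',cv2.resize(p[0:260,190:500,::-1],None,fx=2.3,fy=2.3,interpolation=cv2.INTER_CUBIC))
```

```text
t70.6 [520.1   1.3 169.5] w74.3 F [-0.6  0.5  0.1]
541
1 280 [[-74.8, 28.6, 31.2], [-73.9, 29.0, 32.6], [-55.3, 34.2, 41.5], [-48.5, 39.6, 46.4], [-47.5, 40.2, 47.2]]
-1 261 [[-77.6, -41.8, 31.0], [-76.8, -41.2, 33.2], [-54.8, -35.1, 41.7], [-48.0, -29.8, 44.1], [-47.1, -29.6, 44.8]]
```

View pics/10_z.png

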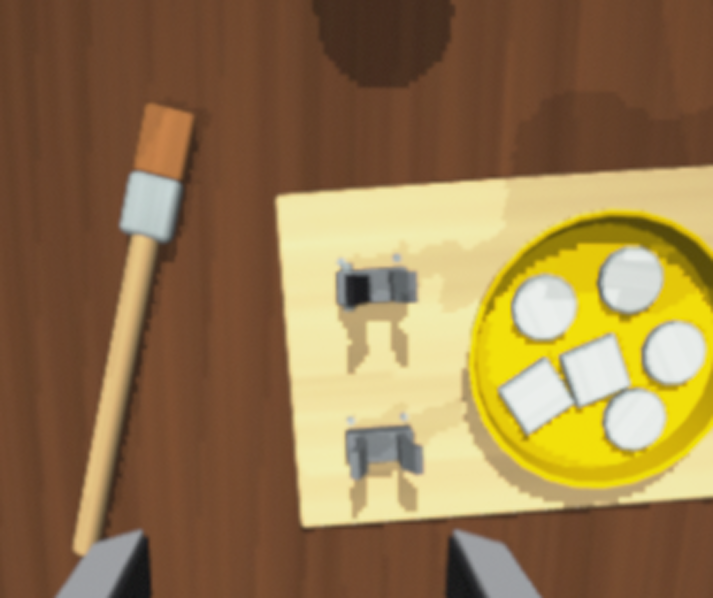

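Run:
```python
from h import *
c=cal('pics/10_b.npz');p=c['p'];d=c['d']
hsv=cv2.cvtColor(p,cv2.COLOR_RGB2HSV); X=todepth(c,UV,d.ravel())
u=np.array([np.cos(YAW),np.sin(YAW)]); v=np.array([-u[1],u[0]])
L=np.c_[(X[:,:2]-BC)@u,(X[:,:2]-BC)@v,X[:,2]]
ok=(UV[:,1]<250)&(abs(L[:,0]+62)<25)
for s in (1,-1):
  for lo,hi in ((42,50),(36,42),(28,36),(14,28)):
    k=L[ok&(abs(L[:,1]-35*s)<9)&(L[:,2]>lo)&(L[:,2]<hi)]
    print(s,lo,np.histogram(k[:,0],bins=np.arange(-82,-40,2))[0])
print(np.arange(-82,-40,2))
# brush: handle mask by colour
m=((hsv[...,0]>14)&(hsv[...,0]<24)&(hsv[...,1]>70)&(hsv[...,2]>110)).astype(np.uint8)*255
m[:, 300:]=0; m[245:]=0
m=cv2.morphologyEx(m,cv2.MORPH_OPEN,np.ones((3,3)))
k=max(cv2.findContours(m,0,1)[0],key=cv2.contourArea); print('handle px',cv2.boundingRect(k))
P=toplane(c,k.reshape(-1,2),6)[:,:2].astype(np.float32); r=cv2.minAreaRect(P); print('handle@z6',r)
vx,vy,x0,y0=cv2.fitLine(P,cv2.DIST_L2,0,.01,.01).ravel(); print('axis angle',np.degrees(np.arctan2(vy,vx)))
print(cv2.boxPoints(r).round(1).tolist())
q=X[(X[:,2]>3)&(X[:,2]<20)&(UV[:,0]<262)&(UV[:,0]>205)&(UV[:,1]<250)&(UV[:,1]>30)]
r2=cv2.minAreaRect(q[:,:2].astype(np.float32)); print('whole depth',r2)
# ferrule: grey
m=((hsv[...,1]<60)&(hsv[...,2]>120)).astype(np.uint8)*255; m[:, 280:]=0;m[130:]=0;m[:, :200]=0
k=max(cv2.findContours(m,0,1)[0],key=cv2.contourArea);P=toplane(c,k.reshape(-1,2),12)[:,:2].astype(np.float32); print('ferrule',cv2.boundingRect(k),cv2.minAreaRect(P))
```

```text
1 42 [ 0  0  0 14 31 23  2  0  0  0  0  0  0  0  1 24 27  6  0  0]
1 36 [ 0  0  0  0  0  1 25 18  0  0  0  0  0  6 34 16  1  2  0  0]
1 28 [ 0  0  0  0  0  1  0  4 19  0  0  0  0 25  4  0  0  0  0  0]
1 14 [ 0  0 25 29 21  8  5  6  6 24 28 33 30 30  5  3  4  2  0  0]
-1 42 [ 0  0 19 28 10  0  0  0  0  0  0  0  0  0  0 25 26  8  0  0]
-1 36 [ 0  0  7  2 14 15  0  0  0  0  0  0  0  7 27 14  2  6  0  0]
-1 28 [ 0  0  0  0  2 15  6  0  0  0  0  0  0 26  5  2  0  0  0  0]
-1 14 [ 0  0 14 15 15  8 12 27 28 27 27 26 27 29  8  8 12  1  0  0]
[-82 -80 -78 -76 -74 -72 -70 -68 -66 -64 -62 -60 -58 -56 -54 -52 -50 -48
 -46 -44 -42]
handle px (221, 102, 37, 140)
handle@z6 ((434.619140625, 8.108726501464844), (151.96640014648438, 12.031225204467773), 75.81133270263672)
axis angle 75.588486
[[410.20001220703125, -64.0999984741211], [421.79998779296875, -67.0], [459.1000061035156, 80.30000305175781], [447.3999938964844, 83.19999694824219]]
whole depth ((442.9365539550781, 35.318504333496094), (201.52871704101562, 19.594072341918945), 77.91322326660156)
ferrule (242, 74, 26, 31) ((456.91680908203125, 93.9549331665039), (25.75297737121582, 21.462663650512695), 75.53984069824219)
```

Geometry is consistent: the handle is 152×12 mm, centre about (434.8, 8.7), axis 75.6°. The ferrule centre is 88 mm away (87.5 expected). The slot centre is at board (-62.3, -0.6), i.e. world (553.4, 26.5). Now the brush.

```bash
cat >> h.py <<'E'
SEAT=np.array([553.4,26.5])
E
python3 - <<'E'
from h import *
arm.move_gripper(36,40)
a=np.radians(75.6-90); x,y=434.8,8.7
arm.move_ptp([x,y,60],down(a)); arm.move_l([x,y,2],max_speed=80); st('d')
arm.move_gripper(5,50); st('g')
arm.move_l([x,y,80],max_speed=120); s=st('l')
if s['width']>8:
    arm.move_ptp([*SEAT,85],down(YAW)); arm.dwell(0.2); c,p,d=snap('wrist','11_b'); st('over')
    snap('side','11_side')
E
```

```text
d t72.8 [435.5   8.6   2.4] w36.0 F [-0.3  0.3  0.2]
g t73.4 [435.    8.7   2.3] w10.9 F [-0.5 -0.7  2.4]
l t74.2 [434.1   8.8  79.5] w10.6 F [ 0.4  0.5 -0. ]
over t75.0 [552.   26.4  84.9] w10.4 F [0.1 0.1 0.3]
```

View pics/11_b.png

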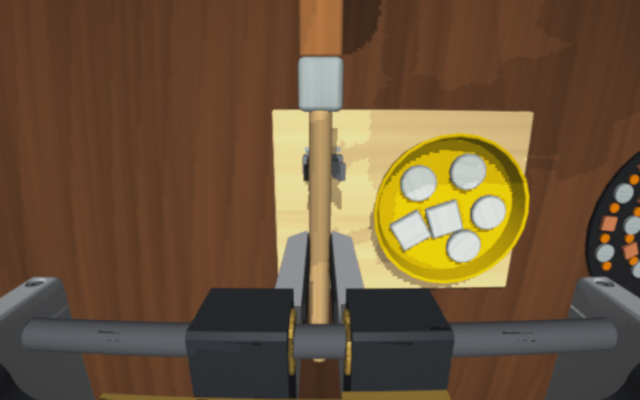

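View pics/11_side.png

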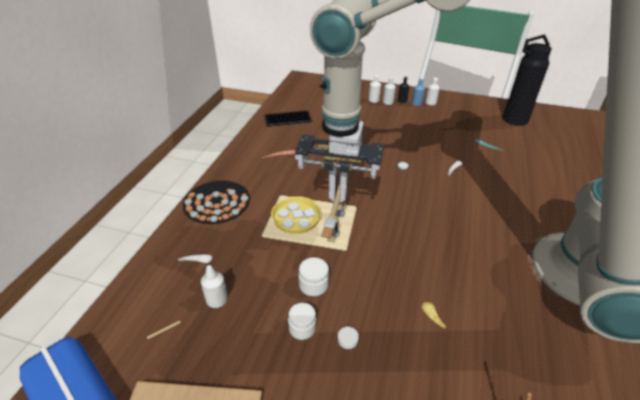

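Run:
```python
from h import *
c=cal('pics/11_b.npz');d=c['d'];X=todepth(c,UV,d.ravel())
u=np.array([np.cos(YAW),np.sin(YAW)]); v=np.array([-u[1],u[0]])
L=np.c_[(X[:,:2]-SEAT)@u,(X[:,:2]-SEAT)@v,X[:,2]]
ok=(X[:,2]>55)&(UV[:,0]>285)&(UV[:,0]<355)&(UV[:,1]<235)
k=L[ok]
for y in range(20,140,8):
    q=k[abs(k[:,1]-y)<4]
    if len(q): print(y,len(q),'x %.1f..%.1f'%(q[:,0].min(),q[:,0].max()),'ztop %.1f'%np.percentile(q[:,2],95))
```

```text
20 309 x -8.1..3.5 ztop 94.8
28 318 x -8.0..3.4 ztop 94.8
36 334 x -7.9..3.9 ztop 95.0
44 346 x -7.9..3.8 ztop 94.8
52 356 x -7.8..3.7 ztop 94.9
60 366 x -7.7..3.7 ztop 94.7
68 386 x -7.7..4.1 ztop 94.9
76 627 x -12.4..8.9 ztop 264.0
84 783 x -13.0..9.3 ztop 95.3
92 812 x -12.8..9.3 ztop 95.4
100 732 x -12.7..9.0 ztop 95.0
108 781 x -12.1..8.5 ztop 93.3
116 806 x -12.1..8.4 ztop 93.2
124 597 x -11.9..8.3 ztop 93.3
```

Brush is level in the grip and about 1–2 mm left of the slot centre while the arm settles. I'm correcting 0.8 mm and pressing down in steps.

Run:
```python
from h import *
T=SEAT+0.8*np.array([np.cos(YAW),np.sin(YAW)])
arm.move_gripper(5,60)
arm.move_l([*T,60],max_speed=100); st()
for z in (46,40,36,32,29,26,23,20):
    arm.move_l([*T,z],max_speed=40); s=st(z)
    if s['contact_force'][2]>45 or np.hypot(*s['contact_force'][:2])>20: print('STOP'); break
arm.dwell(0.2); st('end'); c,p,d=snap('wrist','12_b')
```

```text
t75.6 [553.9  26.6  59.6] w10.6 F [-0.3  0.2 -1.4]
46 t76.1 [554.1  26.6  45.8] w10.2 F [ 0.1 -0.8 -0.4]
40 t76.4 [553.9  26.6  39.7] w10.2 F [ 0.6  0.6 -0.4]
36 t76.7 [554.2  26.6  35.8] w10.5 F [0.6 0.7 0.1]
32 t76.9 [555.3  26.6  32.4] w10.4 F [1.9 0.5 1.4]
29 t77.2 [554.6  26.5  29.2] w10.6 F [ 2.1 -0.3  2.2]
26 t77.4 [554.6  26.5  25.8] w10.3 F [2.3 0.1 1.1]
23 t77.7 [554.   26.5  22.4] w10.2 F [ 1.9  0.1 -1.7]
20 t77.9 [553.9  26.5  20.2] w10.7 F [ 0.7 -1.2  4. ]
end t78.1 [554.   26.5  20.2] w10.2 F [-0.5 -0.2  5.3]
```

View pics/12_b.png

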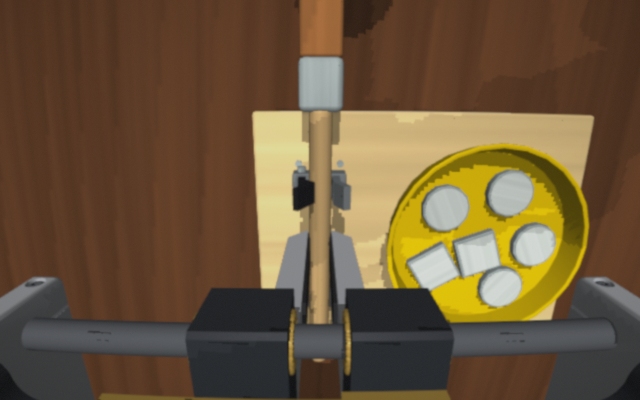

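Run:
```python
from h import *
c=cal('pics/12_b.npz');d=c['d'];X=todepth(c,UV,d.ravel())
u=np.array([np.cos(YAW),np.sin(YAW)]); v=np.array([-u[1],u[0]])
L=np.c_[(X[:,:2]-SEAT)@u,(X[:,:2]-SEAT)@v,X[:,2]]
k=L[(UV[:,0]>309)&(UV[:,0]<332)&(UV[:,1]<235)&(UV[:,1]>100)]
for y in range(20,80,6):
    q=k[abs(k[:,1]-y)<3]
    if len(q): print(y,'x %.1f..%.1f'%(q[:,0].min(),q[:,0].max()),'z %.1f'%np.median(q[:,2]),'ztop %.1f'%np.percentile(q[:,2],95))
cv2.imwrite('pics/12_z.png',cv2.resize(c['p'][120:260,250:400,::-1],None,fx=4,fy=4,interpolation=cv2.INTER_CUBIC))
```

```text
20 x -5.2..6.9 z 29.0 ztop 30.4
26 x -5.2..6.8 z 29.1 ztop 30.5
32 x -4.9..6.4 z 29.6 ztop 35.9
38 x -5.0..6.1 z 29.8 ztop 35.9
44 x -5.0..6.0 z 29.1 ztop 30.5
50 x -5.0..6.0 z 29.0 ztop 30.8
56 x -4.9..5.9 z 29.0 ztop 30.6
62 x -4.9..5.9 z 29.1 ztop 30.5
68 x -4.8..5.8 z 29.2 ztop 30.6
74 x -4.8..5.7 z 29.2 ztop 30.6
```

View pics/12_z.png

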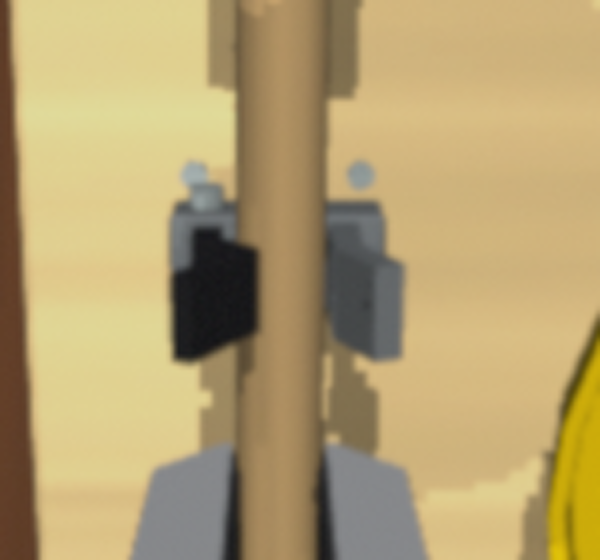

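The handle top is at 30.5 mm all along (30 expected) and the jaw nose has closed over it. Releasing, then final checks.

Run:
```python
from h import *
s=arm.observe(); T=s['eef_pos']
arm.move_gripper(26); arm.dwell(0.2); st('rel')
arm.move_l([T[0],T[1],110],max_speed=80)
arm.move_ptp([540,-50,220],down(YAW)); arm.dwell(0.3); c,p,d=snap('wrist','13_b'); snap('scene','13_scene'); snap('side','13_side'); st()
X=todepth(c,UV,d.ravel())
u=np.array([np.cos(YAW),np.sin(YAW)]); v=np.array([-u[1],u[0]])
L=np.c_[(X[:,:2]-SEAT)@u,(X[:,:2]-SEAT)@v,X[:,2]]
k=L[(abs(L[:,0])<7)&(abs(L[:,1])<80)&(L[:,2]>14)&(UV[:,1]<260)]
for y in range(-72,80,8):
    q=k[abs(k[:,1]-y)<4]
    if len(q): print(y,len(q),'x %.1f..%.1f'%(q[:,0].min(),q[:,0].max()),'ztop %.1f'%np.percentile(q[:,2],95))
cv2.imwrite('pics/13_z.png',cv2.resize(p[0:240,200:520,::-1],None,fx=2.4,fy=2.4,interpolation=cv2.INTER_CUBIC))
```

```text
rel t78.9 [554.1  26.5  19.9] w25.8 F [-0.4  0.  -0.5]
 t81.2 [539.9 -49.5 219.4] w26.0 F [-0.7 -0.2  0.6]
-72 50 x -5.6..4.6 ztop 30.6
-64 690 x -7.0..5.8 ztop 253.6
-56 79 x -5.8..5.5 ztop 31.0
-48 84 x -5.8..5.3 ztop 30.8
-40 84 x -5.9..7.0 ztop 31.2
-32 90 x -6.8..6.7 ztop 30.7
-24 85 x -6.7..6.0 ztop 30.8
-16 86 x -5.2..5.9 ztop 30.7
-8 77 x -5.2..5.6 ztop 31.0
0 86 x -5.3..5.5 ztop 30.8
8 88 x -5.4..5.4 ztop 30.4
16 92 x -5.5..6.4 ztop 30.6
24 96 x -6.2..6.3 ztop 30.8
32 103 x -6.3..6.3 ztop 39.2
40 93 x -6.2..7.0 ztop 37.7
48 82 x -4.8..5.8 ztop 30.8
56 90 x -4.9..5.7 ztop 30.9
64 94 x -4.9..5.5 ztop 31.0
72 96 x -7.0..7.0 ztop 30.4
```

View pics/13_z.png

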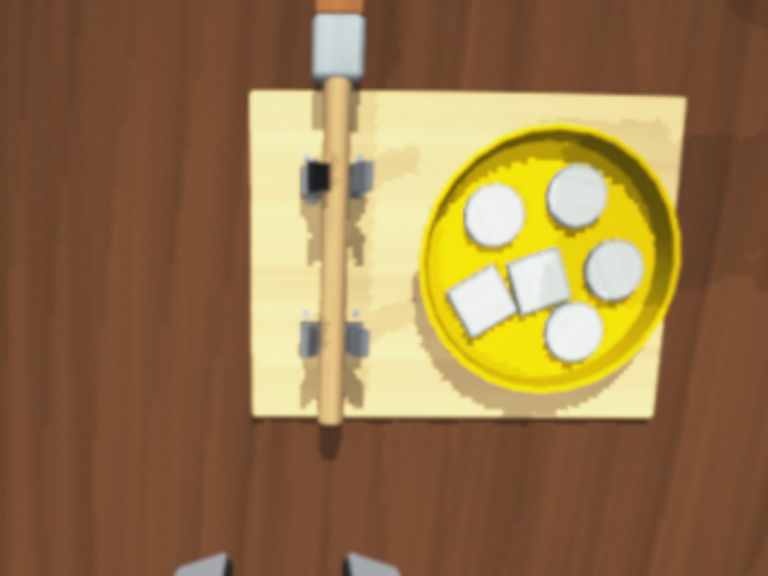

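View pics/13_scene.png

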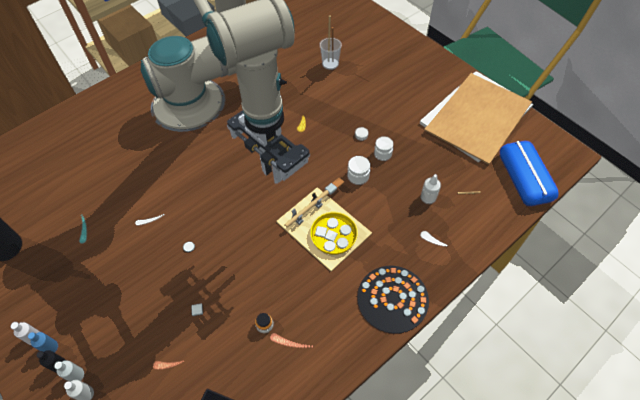

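View pics/13_side.png

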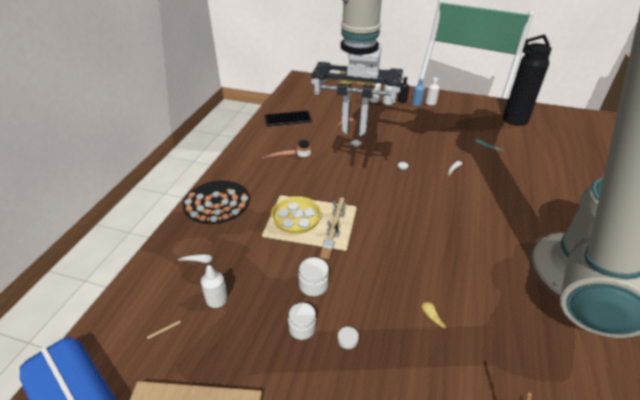

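Final pictures: four rounds and two squares flat in the dish; one round and one square left on the table; both pots closed; brush level in both clips (z-top 30.4–31.0). Handing in.

Run:
```python
from h import *
arm.finish_job();
```

```text
the job is handed in; nothing more can be done
```

The mosaic place is ready and the job is handed in, at about 81 s on the robot's clock. `finish_job` gives no verdict, so these are my own last checks.

- **Mirrors:** the last wrist picture shows four round and two square mirrors lying flat in the dish. One round and one square stay out on the table.
- **Pots:** only the medium and large pots were present. Each has its own lid: depth put the lid tops at 46.5 mm (46 expected) and 51.5 mm (51 expected), with no visible tilt. I took these readings right after placing each lid. The small lid was not needed and was left on the table.
- **Brush:** gripped at the middle of the handle and pressed down past the jaw. After release the handle is level, its top about 30.4 to 31.0 mm along its length (30 expected). The jaw has closed back over it.
- **Glue and ink:** not touched; both stand where they were in the first pictures.

**One thing went wrong on the way:** the second square shifted inward when I released it, so the fourth round ended up on top of it. I picked that round up and set it in a free spot.

**One reading disagreed:** the force I read while pressing the brush in was only 2 to 5 N, below the 5 to 10 N given. I read it only between steps, so I probably missed the peak; the height and the picture both show the brush home.

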